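Ring for the archivist and show which shell goes in which tray

ROBOT

A 7-joint arm with a two-finger parallel gripper is mounted at the origin on the work surface. World frame = base frame: x ahead of the robot, y to its left, z up, the work surface at z = 0. Lengths are in m, angles in rad, forces in N, time in s.
With the tool pointing down it reaches from about 0.4 to 0.875 m from the base axis. Payload 19.3 kg.
Tool frame: the origin (TCP) lies at the very end of the fingers, on their centre line; the grasp point (between the pads) lies bot.grasp_offset behind it (bot.grasp_offset is the distance from the TCP to the grasp point, in m); z points along the fingers, y is the direction in which the jaws open and shut (so a half turn about z gives the same grasp; the last joint's range is limited). The gripper opens to 85 mm and grips with 20 to 120 N. Pads are 22 mm wide; open, the fingers measure 114 mm over their backs; the gripper's body (76 mm by 85 mm) begins 54 mm behind the grasp point. The pads swing forward as they close: fully open they stand 13 mm farther back than shut.
Start: joints at [1.161, 0.521, -0.036, 1.599, 0.021, 1.021, -0.113], TCP at [0.208, -0.589, 0.199] pointing down, gripper open.
Joint ranges: [-2.91, 2.91], [-0.3, 2.13], [-1.5, 1.42], [0.17, 2.43], [-1.26, 4.41], [0.16, 1.93], [-2.52, 2.52]. Speed limits (rad/s): [1.89, 1.89, 2.39, 2.39, 3.01, 3.01, 3.01].

INTERFACE

Orientations are given as [roll, pitch, yaw] about the fixed x, y, z axes, in that order (R = Rz(yaw) Ry(pitch) Rx(roll)).
In Python, from workcell import bot gives the robot as it stands. The module is installed in compiled form; this text tells all that it offers.
- The arm moves only by the shell command python3 -m handwheel 'ROWS' [OPENING] [FORCE]. ROWS is JSON, a list of rows, each a list of 6 numbers: the shift along the tool's x, y, z as a fraction of full scale, then the turn, a rotation vector about the tool's x, y, z as a fraction of full scale. In form: [[x, y, z, rx, ry, rz], ...]. A call has 1 to 8 rows; each row shifts and turns the commanded pose from where the row before left it, along the tool's axes as they then stand; what a row does not reach is not made up. Full scale, the value 1, is 0.025 m for a shift and 360 degrees for a turn. A row lasts 1/8 s, in which the tool goes at most 62.5 mm and 10.7 degrees, less where a joint would pass 70% of its speed; a pose out of reach is approached as far as the arm can. A call with a number of a shift or a turn outside -1 to 1 is refused whole. A call with a gripper value outside its range is refused whole. OPENING is the closure, from -1 (fully open) to 1 (shut), set as the call begins (- or left out, the last holds). The fingers move at their own pace and stop on an object; FORCE is the grip in N (left out, the last holds). Time passes only in rows, so rows that do not move let the fingers close. It gives the time, the measured TCP pose, the force and the opening at its end, in the units of the state.
- bot.observe(): the state, without advancing time (a new reading comes with each control period).
- bot.grab_frame(name): name is "scene" or "top"; returns a dict with "pixels" (420x560x3 uint8, blue, green, red), "vertical_fov" (degrees; the focal length in pixels is half the picture's height over the tangent of half this angle, whatever the lens; pixels are square), "cx", "cy" (the principal point, pixels), "R" (3x3) and "t" (3): a world point X has camera coordinates R X + t. Camera axes: x right, y down, z forward; pixel columns grow to the right and rows downward; lengths in m; the calibration is good to about 2 mm. A picture is of the moment at which its call begins. There is no depth.
- bot.job_done(): hands the job in, once; it reports no verdict.
Trained networks look in a picture, given as the dict that the camera call returned (one of the last four; its "shot" number tells which), for a name from the list of things; names that differ only in an ending like _2 or _b are one class to them, and where a whole thing is asked for, a point or a joint stands for the part that bears it (a point fixed in the world has none). Each returns a list of dicts, best first, with "score" (0 to 1); they miss things now and then, are a little off and sometimes report something else, mostly with a low value. They report only what shows in the picture. A call takes as long as a camera call. They do not tell look-alikes from the thing itself.
- bot.trace(picture, thing): "region" (420x560 bool, what is visible of it) and "point" ([column, row] in pixels, amid what is visible of it).
The state is a dict: "clock": time; "qpos": joint angles; "qd": joint speeds; "joint_efforts": joint torques, N m; "position": TCP position; "tool_rot": TCP orientation; "force": force on the tool from outside, world axes, zero at the start; "moment": the same for the moment, N m; "grip_width": finger opening in m.
Only numpy, scipy, OpenCV 4.12 (cv2) and the standard library are available. Lean on these libraries where they do the work, as an engineer would, in place of code of your own. Each camera call takes 0.05 s, during which the arm holds its last target.

TASK

Press the plunger of the desk bell right down to ring for the archivist and let it come up again, then show her what to put away: hold the fingertips still, two or three centimetres straight above the middle of the big turret shell that lies on the counter, for two seconds, and then in the same way, for two seconds, above the middle of the specimen tray that holds the two small turret shells, where you finish, still pointing. The bell stays where it stands, and the other shells, trays, jar and tools are not to be touched; nothing is picked up.

Things in the scene. Friction and masses are not known exactly. Their poses are not given: they have to be found in the camera images.
- bell: Chrome desk bell standing loose on the counter: black round base 86 mm across, chrome dome 81 mm across whose top is 50 mm above the counter, plunger on top. Weighs about 280 g. Origin at the centre of its underside, z up along its axis.
- bell_plunger_top (a point): Centre of the top of the bell's chrome plunger, a knob 15 mm across standing on the bell's axis, 67 mm above the counter when up. Press straight down on it, best with closed fingers.
- bell_plunger (a joint): How far the plunger is pressed: 0 up, 0.005 (5 mm) right down. A spring returns it: it begins to give at 1.5 N and is right down at 4 N.
- turret_shell: The big turret shell: slender pointed spiral, cream with brown bands, 108 mm long and 28 mm across at the wide end, lying loose on the counter, 35 g. Origin on the counter under the middle of its length; x points along it to the tip, z up. Its top is about 28 mm above the counter at the wide end, 15 mm at the middle.
- turret_tray: White card specimen tray lined with grey foam that holds two small turret shells (64 mm long, 18 mm across) lying side by side. 78 mm (its x) by 98 mm (its y), rim 22 mm high, the shells' tops up to 28 mm above the counter. Loose; its shells stay in it. Origin at the centre of its underside, z up.
- cockle_tray: A tray of the same make and size that holds two small ribbed cockle shells; to be left alone. Origin at the centre of its underside.
- mussel_tray: A tray of the same make and size that holds two blue-black mussel shells; to be left alone. Origin at the centre of its underside.
- cockle_shell: Speckled ribbed cockle shell, 54 by 60 mm, 22 mm high, lying hollow side down on the counter; to be left alone. Origin at the centre of its underside.
- cobalt_jar: Cobalt blue glass jar with a black screw lid, 66 mm across, 88 mm high; to be left alone. Origin at the centre of its underside.
- brush: Small cleaning brush 170 mm long lying at the left of the counter; to be left alone.
- calipers: Digital calipers 235 mm long lying flat at the right of the counter; to be left alone. Origin under the middle of the beam.
- reading_glass: Magnifying glass, lens 66 mm across with a 90 mm black handle, lying at the left of the counter; to be left alone. Origin under the lens.
Mind the look-alikes: they are no part of the job. Leave any pink or turquoise look-alike of the turret_tray alone.

How it is judged:
By the outcome, as a careful person would: the job done as asked, in the order asked, and still so for the second after the job is handed in, with the robot touching nothing.
It also fails if it takes over 51 s, if anything falls off the work surface, if the arm or the gripper's body presses on something with over 40 N, if the wrist force passes 120 N, or if a joint passes its speed limit or range.

## Working session

There is one attempt and no reset: what is moved stays moved. The work goes in short steps, Python scripts to look and compute and a shell command to move; the robot and the scene stay as the last step left them, time stands still between calls to the robot, and variables do not carry over. Pictures are saved under pics/ and viewed, and the job is handed in when it is done.

```bash
mkdir -p pics; cat > h.py <<'E'
import numpy as np,cv2
from workcell import bot
def ray(f,px):
    h=f["pixels"].shape[0]; fl=h/2/np.tan(np.radians(f["vertical_fov"])/2)
    d=np.array([(px[0]-f["cx"])/fl,(px[1]-f["cy"])/fl,1.]); R=np.array(f["R"]);t=np.array(f["t"])
    return -R.T@t, R.T@d
def onz(f,px,z):
    o,d=ray(f,px); return o+d*(z-o[2])/d[2]
def proj(f,X):
    h=f["pixels"].shape[0]; fl=h/2/np.tan(np.radians(f["vertical_fov"])/2)
    c=np.array(f["R"])@np.array(X)+np.array(f["t"]); return np.array([f["cx"]+fl*c[0]/c[2],f["cy"]+fl*c[1]/c[2]])
E
python3 - <<'E'
from h import *
s=bot.observe();print({k:np.round(v,3) for k,v in s.items()})
print(bot.grasp_offset)
for n in ["scene","top"]:
    f=bot.grab_frame(n); cv2.imwrite(f"pics/{n}0.png",f["pixels"]); print(n,f["vertical_fov"],f["cx"],f["cy"],np.round(f["R"],3).tolist(),f["t"], {k for k in f})
    for th in ["bell","bell_plunger_top","turret_shell","turret_tray","cockle_tray","mussel_tray","cobalt_jar","cockle_shell"]:
        for r in bot.trace(f,th): 
            m=r["region"]; print(th,round(r["score"],2),np.round(r["point"],1),m.sum(),np.round(onz(f,r["point"],0.01),3))
E
```

```text
{'clock': np.float64(0.0), 'qpos': array([ 1.161,  0.522, -0.036,  1.6  ,  0.021,  1.021, -0.113]), 'qd': array([-0.001, -0.001, -0.001,  0.   , -0.   , -0.002,  0.   ]), 'joint_efforts': array([-2.0000e-03, -9.2711e+01,  1.9800e+00, -3.6993e+01,  1.8000e-02,
        8.0000e-03,  0.0000e+00]), 'position': array([ 0.208, -0.589,  0.198]), 'tool_rot': array([-3.14,  0.  ,  0.34]), 'force': array([ 0.292, -0.954, -0.267]), 'moment': array([ 0.017, -0.006,  0.007]), 'grip_width': np.float64(0.086)}
0.0187
scene 51.95172073765162 280.4264445482414 207.7365816556047 [[0.706, 0.708, 0.018], [0.53, -0.512, -0.676], [-0.469, 0.487, -0.736]] [-0.40765098 -0.26081787  1.83402045] {'shot', 'cy', 'R', 'vertical_fov', 'pixels', 't', 'cx'}
bell 0.67 [243.4 215.2] 433 [ 0.473 -0.086  0.01 ]
bell 0.48 [310.2 166.5] 381 [0.464 0.284 0.01 ]
turret_shell 0.63 [206.9 242.4] 145 [ 0.479 -0.258  0.01 ]
turret_tray 0.9 [253.9 263.5] 726 [ 0.656 -0.203  0.01 ]
turret_tray 0.87 [221.8 293.5] 794 [ 0.67  -0.351  0.01 ]
turret_tray 0.83 [174.4 328.5] 1004 [ 0.664 -0.525  0.01 ]
turret_tray 0.72 [276.8 298.1] 82
[... 506 characters left out ...]
_fov', 'pixels', 't', 'cx'}
bell 0.66 [305.5 255. ] 705 [ 0.477 -0.083  0.01 ]
turret_shell 0.49 [367.4 254.8] 218 [ 0.473 -0.258  0.01 ]
turret_tray 0.92 [452.3 188.2] 986 [ 0.661 -0.52   0.01 ]
turret_tray 0.82 [396.2 188.1] 941 [ 0.665 -0.355  0.01 ]
turret_tray 0.74 [351.8 147.1] 956 [ 0.795 -0.233  0.01 ]
turret_tray 0.69 [345.3 198.3] 939 [ 0.639 -0.204  0.01 ]
cockle_tray 0.65 [204.3 194.8] 974 [0.659 0.205 0.01 ]
mussel_tray 0.92 [278.2 194.9] 918 [ 0.653 -0.009  0.01 ]
mussel_tray 0.18 [251.6 261.9] 292 [0.462 0.07  0.01 ]
cobalt_jar 0.77 [185.3 256.7] 601 [0.481 0.257 0.01 ]
cobalt_jar 0.7 [110.5 236.7] 776 [0.543 0.47  0.01 ]
cockle_shell 0.76 [250.7 258.6] 290 [0.471 0.072 0.01 ]
```

View pics/top0.png

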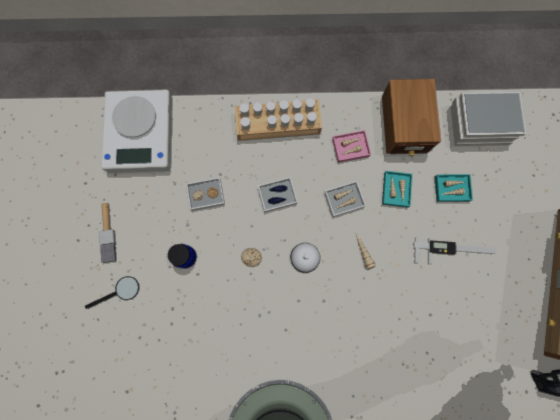

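```bash
python3 - <<'E'
import cv2
a=cv2.imread("pics/top0.png")[110:290,230:500]; cv2.imwrite("pics/top0c.png",cv2.resize(a,(798,532),interpolation=cv2.INTER_CUBIC))
a=cv2.imread("pics/scene0.png")[180:360,130:390]; cv2.imwrite("pics/scene0c.png",cv2.resize(a,(780,540),interpolation=cv2.INTER_CUBIC))
E
```

```text
(no output)
```

View pics/top0c.png

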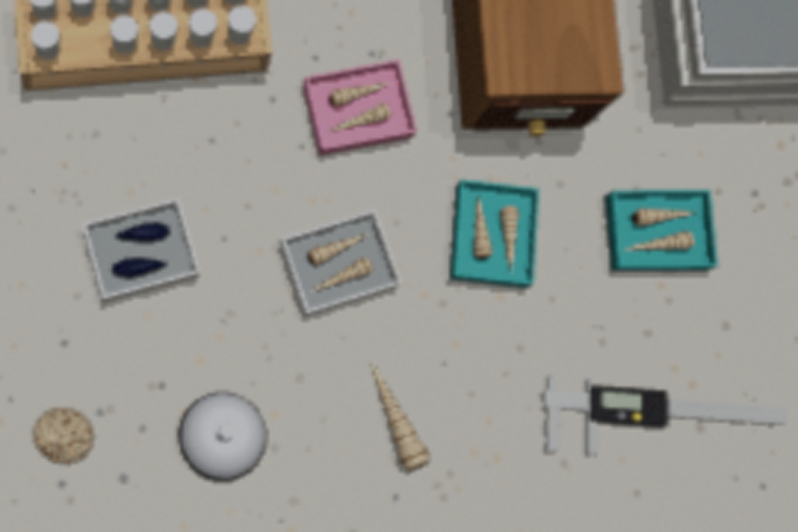

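View pics/scene0c.png

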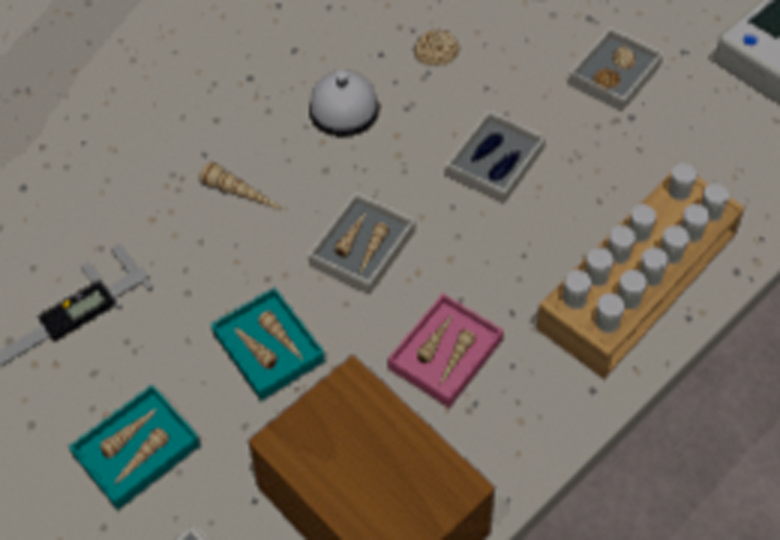

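The trays with two small turret shells in the top view are the white/grey one at (345,198), the turquoise ones at (396,188) and (452,188), and the pink one at (352,147). The white card tray with grey foam at (345,198) fits, and the enlarged crop confirms it. The big turret shell runs from its tip at (356,234) to its wide end at (370,267), and the bell is at (305,256). Next I'll measure these accurately.

```bash
python3 - <<'E'
from h import *
F={n:bot.grab_frame(n) for n in ["top","scene"]}
def tri(a,b):
    o1,d1=ray(F["top"],a);o2,d2=ray(F["scene"],b)
    s,_,_,_=np.linalg.lstsq(np.c_[d1,-d2],o2-o1,rcond=None); p,q=o1+s[0]*d1,o2+s[1]*d2
    return (p+q)/2,np.linalg.norm(p-q)
print("plunger",tri((305.4,256.8),(244,205.3)), onz(F["top"],(305.4,256.8),.067),onz(F["scene"],(244,205.3),.066))
print("tray/tip/wide scene crop")
sc=lambda x,y:(130+x/3,180+y/3)
tp=lambda x,y:(230+x/2.956,110+y/2.956)
print("tip",tri(tp(374,367),sc(285,208)),"wide",tri(tp(415,464),sc(206,178)))
for n in F:
  f=F[n]
  for r in bot.trace(f,"turret_tray"):
    p=r["point"]
    if np.hypot(*(np.array(p)-({"top":(345,198),"scene":(254,263)}[n])))<12:
      c=max(cv2.findContours(r["region"].astype(np.uint8),0,1)[0],key=cv2.contourArea)
      w=np.array([onz(f,q[0],.018)[:2] for q in c],np.float32)
      print(n,"tray",cv2.minAreaRect(w*1000))
  for th in ["turret_shell","bell"]:
    r=bot.trace(f,th)[0]; c=max(cv2.findContours(r["region"].astype(np.uint8),0,1)[0],key=cv2.contourArea)
    w=np.array([onz(f,q[0],.008 if th!="bell" else .01)[:2] for q in c],np.float32)*1000
    print(n,th,cv2.minAreaRect(w))
  for h in (.0,.067): print("proj", proj(f,(.471,-.083,h)))
  a=F[n]["pixels"]; 
  for nm,cx,cy in ([("bell",305,256),("shell",364,252)] if n=="top" else [("bell",243,213),("shell",208,243)]):
    cv2.imwrite(f"pics/{n}_{nm}.png",cv2.resize(a[cy-25:cy+25,cx-25:cx+25],None,fx=10,fy=10,interpolation=cv2.INTER_CUBIC))
ims=[np.hstack([cv2.imread(f"pics/{n}_{m}.png")[50:450,50:450] if 0 else cv2.resize(cv2.imread(f"pics/{n}_{m}.png"),(300,300)) for m in("bell","shell")]) for n in F]
cv2.imwrite("pics/quad.png",np.vstack(ims))
E
```

```text
plunger (array([ 0.4694779 , -0.07867603,  0.05444091]), np.float64(0.0019329443695264787)) [ 0.46796975 -0.07864663  0.067     ] [ 0.4784675  -0.08470427  0.066     ]
tray/tip/wide scene crop
tip (array([ 0.53607786, -0.23060794, -0.00116778]), np.float64(0.006008849816631241)) wide (array([ 0.43998439, -0.2662428 , -0.00195969]), np.float64(0.0017697106683768238))
top tray ((636.6265869140625, -201.49679565429688), (82.59555053710938, 103.09957885742188), 15.526424407958984)
top turret_shell ((483.20550537109375, -254.8580780029297), (96.95040130615234, 27.12300682067871), 13.120087623596191)
top bell ((470.3671875, -80.97946166992188), (81.41010284423828, 82.26042938232422), 43.137062072753906)
proj [305.49129239 257.41868266]
proj [306.97706921 255.62670308]
scene tray ((642.0299682617188, -205.1481475830078), (85.89764404296875, 113.10838317871094), 15.941692352294922)
scene turret_shell ((378.2452392578125, 445.59075927734375), (61.763999938964844, 152.1683807373047), 36.81671905517578)
scene bell ((470.451416015625, -78.4995346069336), (83.61624145507812, 107.82384490966797), 47.24348449707031)
proj [243.78567342 216.29297989]
proj [242.93973515 203.74793701]
```

View pics/quad.png

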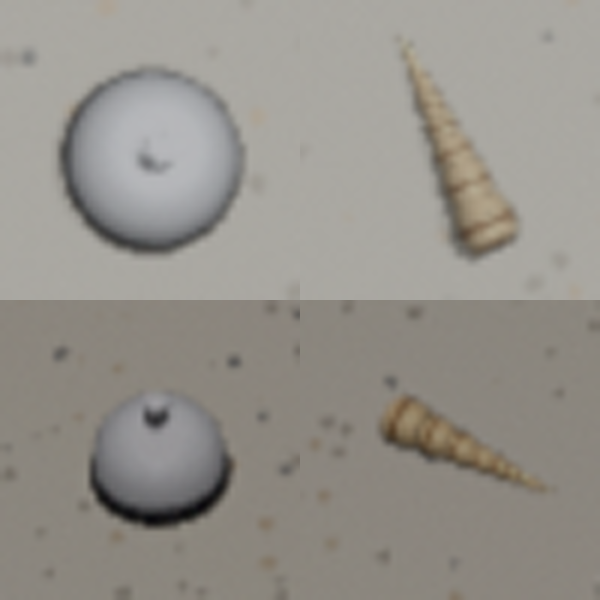

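```bash
cat > m.py <<'E'
from h import *
from scipy.optimize import least_squares
F={n:bot.grab_frame(n) for n in ["top","scene"]}
th=np.linspace(0,2*np.pi,60)
pts=[]
for z,r in [(0,.043),(.008,.043)]+[(.010+.04*np.sin(a),.0405*np.cos(a)) for a in np.linspace(0,1.5,12)]:
    pts+=[(r*np.cos(t),r*np.sin(t),z) for t in th]
pts=np.array(pts)
def ext(f,x,y):
    P=np.array([proj(f,p+[x,y,0]) for p in pts]); return np.r_[P.min(0),P.max(0)]
def res(v):
    a=ext(F["top"],*v)-[289.9,241.8,320.1,272.3]; b=(ext(F["scene"],*v)-[232.6,0,256.3,224.8])[[0,2,3]]
    return np.r_[a,b]
s=least_squares(res,[.471,-.082]);print("bell",s.x,s.fun.round(2))
f=F["top"];g=F["scene"]
for v in (s.x,):
    print(proj(f,[*v,.067]),proj(g,[*v,.067]))
for n,a,b,z in [("tip",(355.6,232.9),(223.9,249.1),.003),("wide",(371.4,267.1),(197.9,236.8),.012)]:
    print(n,onz(f,a,z),onz(g,b,z))
# tray outline model on images
vis=[]
for n,q in F.items():
    im=cv2.resize(q["pixels"],None,fx=6,fy=6,interpolation=cv2.INTER_CUBIC)
    for (x,y,col) in [(.638,-.202,(0,0,255)),]:
        c=np.radians(15.7);ux=np.array([np.cos(c),np.sin(c)]);uy=np.array([-np.sin(c),np.cos(c)])
        P=[]
        for i,j in [(1,1),(1,-1),(-1,-1),(-1,1)]:
            w=np.array([x,y])+i*.039*ux+j*.049*uy;P.append((proj(q,[*w,.022])+.5)*6)
        cv2.polylines(im,[np.int32(P)],True,col,1)
    cv2.circle(im,tuple(np.int32((proj(q,[*s.x,.067])+.5)*6)),int(.0075*6*350),(0,0,255),1)
    for p in [(.53,-.236,.003),(.437,-.272,.014)]: cv2.circle(im,tuple(np.int32((proj(q,p)+.5)*6)),3,(0,0,255),-1)
    for ctr in [(.638,-.202,.022),(*s.x,.05)]:
        u=np.int32(proj(q,ctr)*6); vis.append(im[u[1]-150:u[1]+150,u[0]-190:u[0]+190])
cv2.imwrite("pics/ov.png",np.vstack([np.hstack(vis[:2]),np.hstack(vis[2:])]))
E
python3 m.py
```

```text
bell [ 0.4719553  -0.08082751] [-0.24 -0.04 -0.05  0.06 -0.15 -0.1   0.32]
[306.15692352 255.29047221] [243.58046032 203.57823309]
tip [ 0.53737705 -0.22972248  0.003     ] [ 0.5373905  -0.23222007  0.003     ]
wide [ 0.43840359 -0.26667255  0.012     ] [ 0.43990625 -0.26624439  0.012     ]
```

View pics/ov.png

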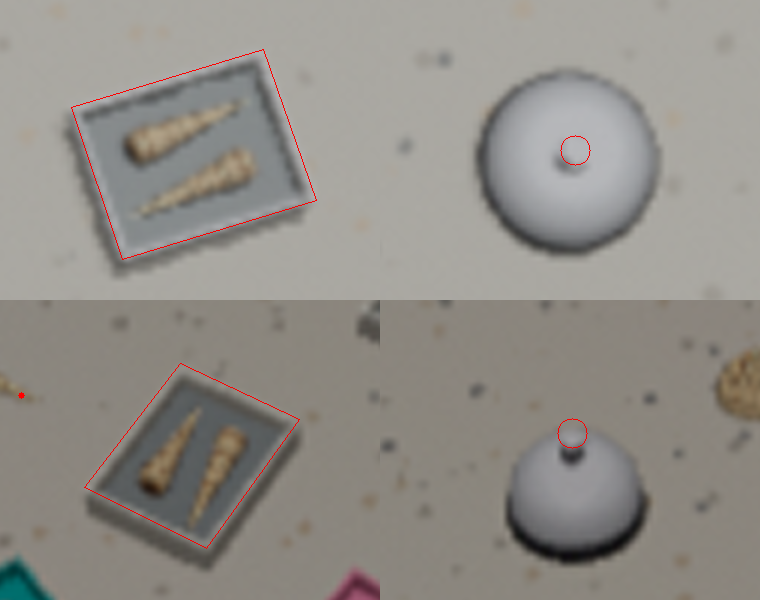

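The overlay fits both views: bell at (0.472, -0.081), tray centre at (0.638, -0.202) and shell middle at (0.488, -0.249). I'll move over the bell with the fingers shut.

```bash
python3 -m handwheel '[[0.5,-0.46,0,0,0,0],[0.98,-0.92,0,0,0,0],[0.98,-0.92,0,0,0,0],[0.98,-0.92,0,0,0,0],[0.98,-0.92,0,0,0,0],[0.98,-0.92,0,0,0,0],[0.98,-0.92,0,0,0,0],[0.98,-0.92,0,0,0,0]]' 1 20
python3 -m handwheel '[[0.98,-0.92,0,0,0,0],[0.98,-0.92,0,0,0,0],[0.98,-0.92,0,0,0,0],[0.98,-0.92,0,0,0,0],[0.98,-0.92,0,0,0,0],[0.98,-0.92,0,0,0,0],[0.98,-0.92,0,0,0,0],[0.98,-0.92,0,0,0,0]]'
cat > d.py <<'E'
import sys
from h import *
from scipy.spatial.transform import Rotation as R
s=bot.observe(); r=R.from_euler('xyz',s["tool_rot"]).as_matrix()
print("rows",np.round(r.T@(np.array([float(a) for a in sys.argv[1:4]])-s["position"])/.025,2),s["position"].round(4),s["tool_rot"].round(3),s["force"].round(2),s["grip_width"],round(float(s["clock"]),2))
E
python3 d.py .472 -.081 .1
```

```text
clock: 2.4
position: [0.3249, -0.3633, 0.1988]
tool_rot: [3.141, -0.0, 0.34]
force: [0.0, -0.9, 0.2]
grip_width: -0.0002
clock: 3.4
position: [0.4478, -0.1247, 0.1989]
tool_rot: [3.141, -0.0, 0.34]
force: [0.6, 0.2, 0.9]
grip_width: 0.0002
rows [ 1.49 -1.32  3.95] [ 0.4478 -0.1247  0.1989] [ 3.141 -0.     0.34 ] [0.6  0.21 0.88] 0.00021855024962033108 3.4
```

```bash
python3 -m handwheel '[[0.7,-0.6,0.5,0,0,0],[0.5,-0.5,0.8,0,0,0],[0.2,-0.2,0.8,0,0,0],[0,0,0.8,0,0,0],[0,0,0.5,0,0,0],[0,0,0,0,0,0],[0,0,0,0,0,0]]'
python3 d.py .472 -.081 .072
python3 - <<'E'
from h import *
v=[]
for n in ["top","scene"]:
    f=bot.grab_frame(n);u=np.int32(proj(f,(.472,-.081,.067))); v.append(cv2.resize(f["pixels"][u[1]-35:u[1]+30,u[0]-32:u[0]+33],(390,390),interpolation=cv2.INTER_CUBIC))
cv2.imwrite("pics/bell1.png",np.hstack(v))
E
```

```text
clock: 4.28
position: [0.4702, -0.0842, 0.1143]
tool_rot: [3.141, -0.001, 0.34]
force: [-0.1, 0.8, 0.3]
grip_width: -0.0001
rows [ 0.11 -0.1   1.69] [ 0.4702 -0.0842  0.1143] [ 3.141e+00 -1.000e-03  3.400e-01] [-0.11  0.82  0.3 ] -0.00010569374089107156 4.28
```

View pics/bell1.png

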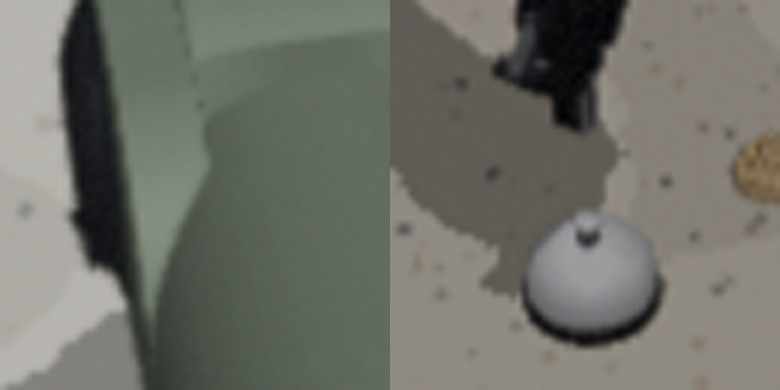

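The scene view shows the closed fingertips (crop 577,127) above the knob (587,228). The arm blocks the top view here. I'll come down to just above the knob and check alignment.

```bash
python3 -m handwheel '[[0.11,-0.1,0.6,0,0,0],[0,0,0.6,0,0,0],[0,0,0.4,0,0,0],[0,0,0,0,0,0]]'
python3 d.py .472 -.081 .062
python3 - <<'E'
from h import *
f=bot.grab_frame("scene");u=np.int32(proj(f,(.472,-.081,.067))); 
p=bot.observe()["position"]
im=cv2.resize(f["pixels"][u[1]-30:u[1]+30,u[0]-30:u[0]+30],(600,600),interpolation=cv2.INTER_CUBIC)
for X,c in [(p,(0,0,255)),((.472,-.081,.067),(0,255,0))]:
    q=np.int32((proj(f,X)-(u-30)+.5)*10); cv2.circle(im,tuple(q),3,c,-1)
cv2.imwrite("pics/bell2.png",im)
E
```

```text
clock: 4.88
position: [0.4711, -0.0808, 0.0727]
tool_rot: [-3.141, 0.002, 0.34]
force: [0.5, 0.3, 0.9]
grip_width: -0.0003
rows [0.03 0.02 0.43] [ 0.4711 -0.0808  0.0727] [-3.141e+00  2.000e-03  3.400e-01] [0.51 0.3  0.92] -0.00028460429693617616 4.88
```

View pics/bell2.png

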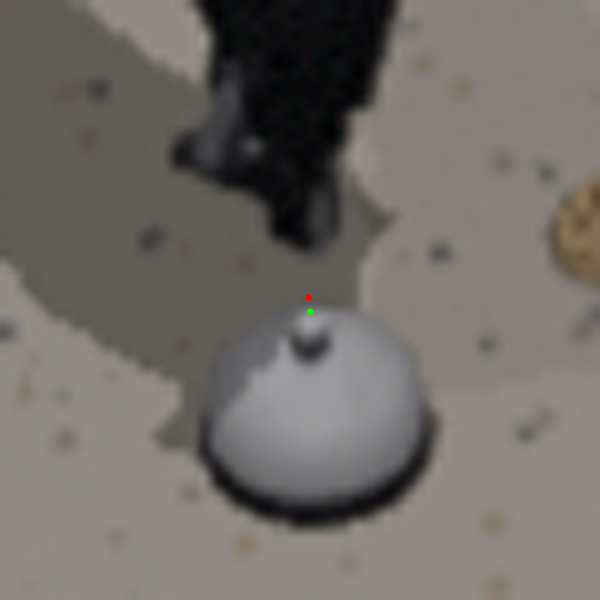

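The fingertips appear about 5 px above the projected TCP. I'll check that against the start pictures before pressing.

```bash
python3 - <<'E'
from h import *
v=[]
for n in ["top","scene"]:
    f=bot.grab_frame(n); im=cv2.imread(f"pics/{n}0.png"); q=proj(f,(.208,-.589,.198)); print(n,q)
    im=cv2.circle(cv2.resize(im,None,fx=4,fy=4,interpolation=cv2.INTER_CUBIC),tuple(np.int32(q*4)),4,(0,0,255),-1)
    u=np.int32(q*4); im=cv2.copyMakeBorder(im,300,300,300,300,cv2.BORDER_CONSTANT); v.append(im[u[1]:u[1]+560,u[0]+110:u[0]+500])
cv2.imwrite("pics/st.png",np.hstack(v))
f=bot.grab_frame("scene"); cv2.imwrite("pics/full.png",f["pixels"])
E
```

```text
top [538.68456931 362.42142442]
scene [ 57.59239063 213.32536241]
```

View pics/st.png

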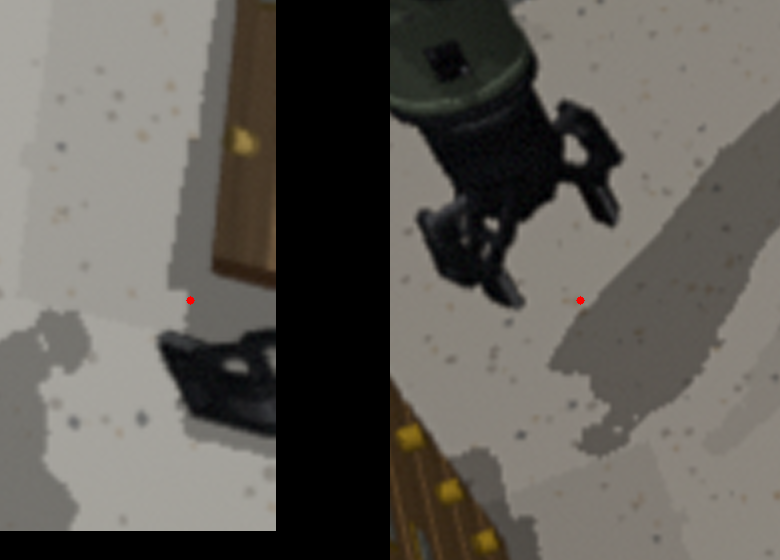

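View pics/full.png

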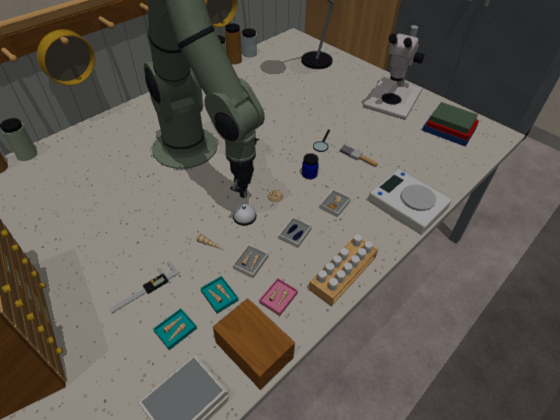

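```bash
python3 - <<'E'
from h import *
F={n:bot.grab_frame(n) for n in ["top","scene"]}
o1,d1=ray(F["top"],(532.4,372.4));o2,d2=ray(F["scene"],(66.9,193.8))
s=np.linalg.lstsq(np.c_[d1,-d2],o2-o1,rcond=None)[0];print(o1+s[0]*d1,o2+s[1]*d2)
for z in(.16,.18,.2,.22): print(z,onz(F["top"],(532.4,372.4),z),onz(F["scene"],(66.9,193.8),z),onz(F["scene"],(41.3,214.6),z))
for n in F:
  print(n,[proj(F[n],(.208+k*.016,-.589-k*.045,.185)).round(1) for k in(1,-1)])
  print(F[n]["t"],-F[n]["R"].T@F[n]["t"])
s=bot.observe();print(s["position"],s["qpos"].round(4),s["clock"])
E
```

```text
[ 0.19727494 -0.54387108  0.2453661 ] [ 0.20085281 -0.53964093  0.24212567]
0.16 [ 0.17914019 -0.59392578  0.16      ] [ 0.10590389 -0.5222437   0.16      ] [ 0.13637021 -0.62189638  0.16      ]
0.18 [ 0.18338889 -0.58219871  0.18      ] [ 0.12902673 -0.52648043  0.18      ] [ 0.15889657 -0.62418207  0.18      ]
0.2 [ 0.18763759 -0.57047165  0.2       ] [ 0.15214956 -0.53071717  0.2       ] [ 0.18142292 -0.62646776  0.2       ]
0.22 [ 0.19188629 -0.55874458  0.22      ] [ 0.1752724 -0.5349539  0.22     ] [ 0.20394927 -0.62875346  0.22      ]
top [array([553.5, 353.5]), array([516.6, 369.3])]
[-0.01026473  0.60671682  1.05611065] [ 0.39024936 -0.01123187  1.15375892]
scene [array([ 47.2, 226.9]), array([ 70.6, 205.9])]
[-0.40765098 -0.26081787  1.83402045] [ 1.28694239 -0.73864215  1.18153433]
[ 0.47187327 -0.08098268  0.07403402] [ 0.2229  0.4919 -0.2287  2.0755  0.1928  0.5932 -1.371 ] 5.175
```

The start views triangulate the finger to the right x and y, and only its height looks off. Where I touch the knob (67 mm) will settle the true height, so I'll go down in small steps and watch the force.

```bash
python3 -m handwheel '[[0,0,0.1,0,0,0],[0,0,0.1,0,0,0],[0,0,0,0,0,0]]'; python3 d.py .472 -.081 .062
python3 -m handwheel '[[0,0,0.1,0,0,0],[0,0,0,0,0,0]]'; python3 d.py .472 -.081 .062
```

```text
clock: 5.55
position: [0.4715, -0.0809, 0.0685]
tool_rot: [-3.141, 0.0, 0.34]
force: [-0.8, -0.7, 0.6]
grip_width: -0.0004
rows [0.02 0.01 0.26] [ 0.4715 -0.0809  0.0685] [-3.141  0.     0.34 ] [-0.78 -0.68  0.58] -0.0003595944270192269 5.55
clock: 5.8
position: [0.4716, -0.0809, 0.066]
tool_rot: [-3.141, 0.0, 0.34]
force: [0.1, -0.3, 0.1]
grip_width: -0.0003
rows [0.01 0.01 0.16] [ 0.4716 -0.0809  0.066 ] [-3.141  0.     0.34 ] [ 0.11 -0.32  0.1 ] -0.0002896246664348559 5.8
```

```bash
python3 -m handwheel '[[0,0,0.1,0,0,0],[0,0,0,0,0,0]]'; python3 -m handwheel '[[0,0,0.1,0,0,0],[0,0,0,0,0,0]]'; python3 -m handwheel '[[0,0,0.1,0,0,0],[0,0,0,0,0,0]]'
python3 - <<'E'
from h import *
f=bot.grab_frame("scene");u=np.int32(proj(f,(.472,-.081,.067))); 
cv2.imwrite("pics/bell3.png",cv2.resize(f["pixels"][u[1]-30:u[1]+30,u[0]-30:u[0]+30],(600,600),interpolation=cv2.INTER_CUBIC))
E
```

```text
clock: 6.05
position: [0.4716, -0.0809, 0.0635]
tool_rot: [-3.142, 0.0, 0.34]
force: [0.5, 0.0, -0.4]
grip_width: -0.0003
clock: 6.3
position: [0.4715, -0.0809, 0.061]
tool_rot: [-3.141, 0.0, 0.34]
force: [0.6, 0.2, -0.1]
grip_width: -0.0003
clock: 6.55
position: [0.4716, -0.0809, 0.0585]
tool_rot: [-3.141, 0.0, 0.34]
force: [0.1, -0.8, 0.8]
grip_width: -0.0001
```

View pics/bell3.png

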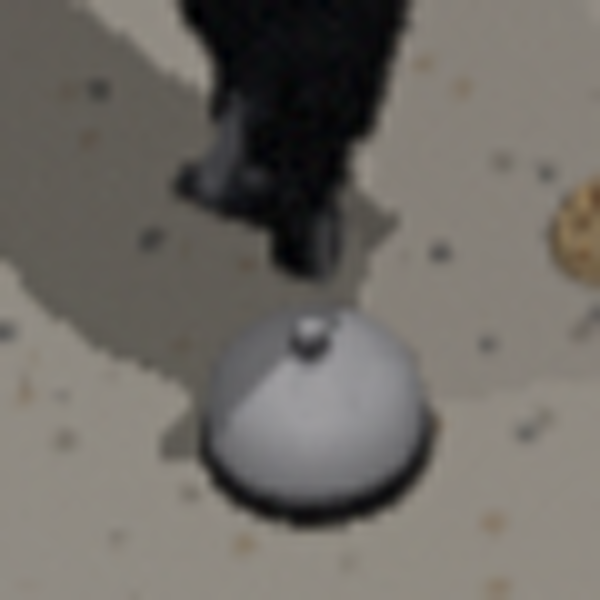

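There's no contact at a reported z of 58.5 mm, and the picture still shows a gap of about 4 px (roughly 2 cm) above the knob. So the reported tip position is wrong. I'll move to a spot where both cameras can see the closed tips and measure the offset.

```bash
python3 -m handwheel '[[0,0,-1,0,0,0],[0,0,-1,0,0,0],[0,0.5,-1,0,0,0],[-0.36,1,-1,0,0,0],[-0.36,1,0,0,0,0],[-0.36,1,0,0,0,0],[-0.36,1,0,0,0,0],[-0.36,1,0,0,0,0]]'
python3 -m handwheel '[[-0.36,1,0,0,0,0],[-0.36,1,0,0,0,0],[-0.36,1,0,0,0,0],[-0.36,1,0,0,0,0],[-0.36,1,0,0,0,0],[0,0,0,0,0,0],[0,0,0,0,0,0],[0,0,0,0,0,0]]'
cat > look.py <<'E'
import sys
from h import *
p=bot.observe()["position"]; v=[]; print(p)
for n in ["top","scene"]:
    f=bot.grab_frame(n); u=np.int32(proj(f,p)); w=30
    P=cv2.copyMakeBorder(f["pixels"],60,60,60,60,cv2.BORDER_CONSTANT)
    im=cv2.resize(P[u[1]-w+60:u[1]+w+60,u[0]-w+60:u[0]+w+60],(390,390),interpolation=cv2.INTER_CUBIC)
    cv2.circle(im,tuple(np.int32((proj(f,p)-(u-w)+.5)*6.5)),3,(0,0,255),-1); v.append(im); print(n,u-w)
cv2.imwrite(f"pics/{sys.argv[1]}.png",np.hstack(v))
E
python3 look.py lk1
```

```text
clock: 7.6
position: [0.475, -0.2265, 0.1588]
tool_rot: [3.142, -0.0, 0.34]
force: [-0.2, 0.7, 1.0]
grip_width: 0.0001
clock: 8.6
position: [0.4745, -0.3576, 0.1588]
tool_rot: [-3.141, -0.0, 0.341]
force: [-0.3, 0.0, 0.1]
grip_width: 0.0003
[ 0.47454114 -0.3575733   0.15876667]
top [390 218]
scene [145 199]
```

View pics/lk1.png

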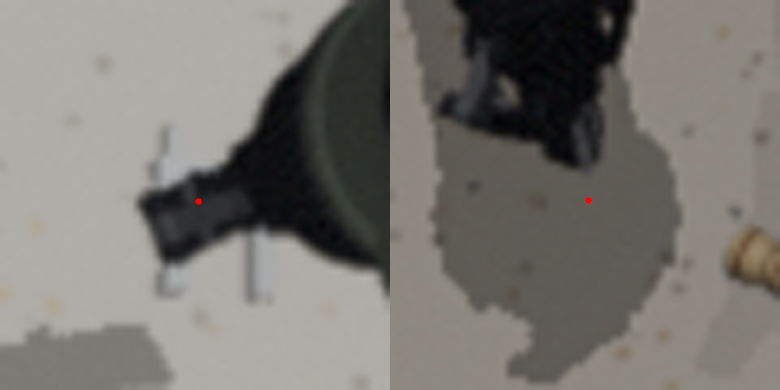

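```bash
cat > look2.py <<'E'
import sys
from h import *
p=bot.observe()["position"]; v=[]; print(p); dz=float(sys.argv[2])
for n in ["top","scene"]:
    f=bot.grab_frame(n); q=p+[0,0,dz]; u=np.int32(proj(f,q)); w=20
    P=cv2.copyMakeBorder(f["pixels"],60,60,60,60,cv2.BORDER_CONSTANT)
    P=np.uint8(255*(P/255.)**.5)
    im=cv2.resize(P[u[1]-w+60:u[1]+w+60,u[0]-w+60:u[0]+w+60],(400,400),interpolation=cv2.INTER_CUBIC)
    y=bot.observe()["tool_rot"][2]; ax=np.array([np.cos(y),np.sin(y),0]); ay=np.array([np.sin(y),-np.cos(y),0])
    P4=[np.int32((proj(f,q+i*.011*ax+j*.0145*ay)-(u-w)+.5)*10) for i,j in[(1,1),(1,-1),(-1,-1),(-1,1)]]
    cv2.polylines(im,[np.array(P4)],True,(0,0,255),1); v.append(im); print(n,u-w)
cv2.imwrite(f"pics/{sys.argv[1]}.png",np.hstack(v))
E
python3 look2.py lk2 .026
```

```text
[ 0.47450526 -0.35783604  0.15882305]
top [403 227]
scene [153 203]
```

View pics/lk2.png

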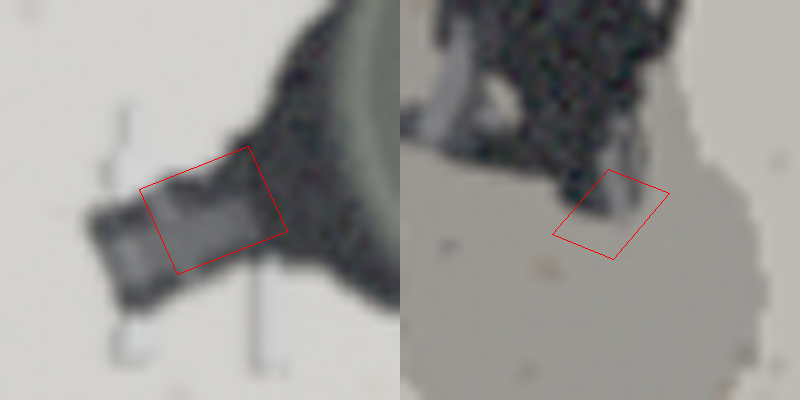

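```bash
python3 -m handwheel '[[0,0,0,0,0,-0.0295],[0,0,0,0,0,-0.0295],[0,0,0,0,0,-0.0295],[0,0,0,0,0,-0.0295],[0,0,0,0,0,-0.0295],[0,0,0,0,0,-0.0295],[0,0,0,0,0,-0.0295],[0,0,0,0,0,-0.0295]]' -1
python3 -m handwheel '[[0,0,0,0,0,0],[0,0,0,0,0,0]]'
cat > look3.py <<'E'
import sys
from h import *
from scipy.spatial.transform import Rotation as R
o=bot.observe(); p=o["position"]; M=R.from_euler('xyz',o["tool_rot"]).as_matrix(); v=[]; print(p,o["tool_rot"])
for n in ["top","scene"]:
    f=bot.grab_frame(n); u=np.int32(proj(f,p)); w=33
    P=cv2.copyMakeBorder(f["pixels"],60,60,60,60,cv2.BORDER_CONSTANT)
    P=np.uint8(255*(P/255.)**.5)
    im=cv2.resize(P[u[1]-w+60:u[1]+w+60,u[0]-w+60:u[0]+w+60],(396,396),interpolation=cv2.INTER_CUBIC)
    q=np.int32((proj(f,p)-(u-w)+.5)*6); cv2.circle(im,tuple(q),2,(0,0,255),-1); v.append(im); print(n,u-w)
cv2.imwrite(f"pics/{sys.argv[1]}.png",np.hstack(v))
E
python3 look3.py lk3
```

```text
clock: 9.8
position: [0.4743, -0.3583, 0.1588]
tool_rot: [-3.142, 0.0, 1.829]
force: [0.6, 0.4, -0.0]
grip_width: 0.0853
clock: 10.05
position: [0.4743, -0.3584, 0.1587]
tool_rot: [-3.142, -0.0, 1.818]
force: [-0.6, -0.3, 0.6]
grip_width: 0.0854
[ 0.47427409 -0.35842994  0.15870289] [-3.14158890e+00 -2.94397449e-05  1.81806452e+00]
top [387 215]
scene [141 196]
```

View pics/lk3.png

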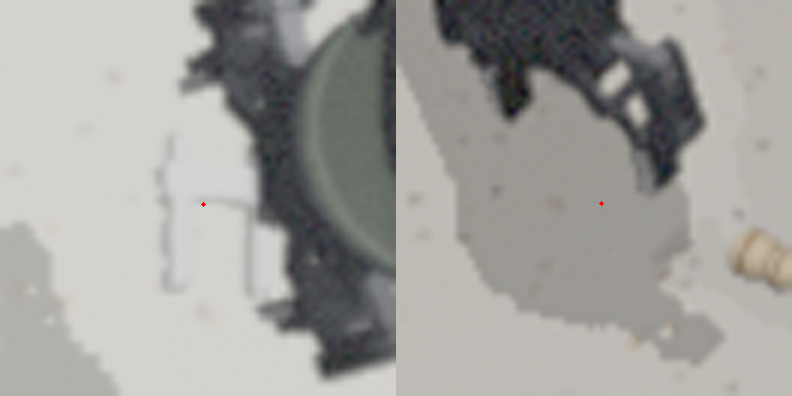

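```bash
cat > fit.py <<'E'
from h import *
from scipy.optimize import least_squares
from scipy.spatial.transform import Rotation as R
o=bot.observe(); p=o["position"]; M=R.from_euler('xyz',o["tool_rot"]).as_matrix()
F={n:bot.grab_frame(n) for n in ["top","scene"]}; O={"top":np.array([387,215]),"scene":np.array([141,196])}
def rects(d):
    out=[]
    for s in (1,-1):
        out.append(np.array([p+d+M@np.array([i*.011,s*(.0425+k*.010),-.013]) for i,k in [(1,0),(1,1),(-1,1),(-1,0)]]))
    return out  # s=1: +x world side
def Z(n,X): return np.array([(proj(F[n],x)-O[n]+.5)*6 for x in X])
def res(d):
    a,b=rects(d); ta,tb=Z("top",a),Z("top",b); sa,sb=Z("scene",a),Z("scene",b)
    # s=+1 (x+) is upper in top image, right/lower in scene
    return np.r_[ta[:,0].min()-182, ta[:,1].mean()-85, tb[:,0].min()-260, tb[:,1].mean()-310, sa[:,1].max()-192, sa[:,0].mean()-650+396, sb[:,1].max()-120, sb[:,0].mean()-512+396]
s=least_squares(res,[0,0,.03]);print(s.x,s.fun.round(1))
v=[]
im=cv2.imread("pics/lk3.png")
for n,ox in (("top",0),("scene",396)):
    for r in rects(s.x): cv2.polylines(im,[np.int32(Z(n,r)+[ox,0])],True,(0,0,255),1)
cv2.imwrite("pics/fit.png",im)
E
python3 fit.py
```

```text
[-0.00174154 -0.00144265  0.03798052] [-1.4 -3.7  1.9  4.8  2.9  5.9 -1.9 -4.4]
```

View pics/fit.png

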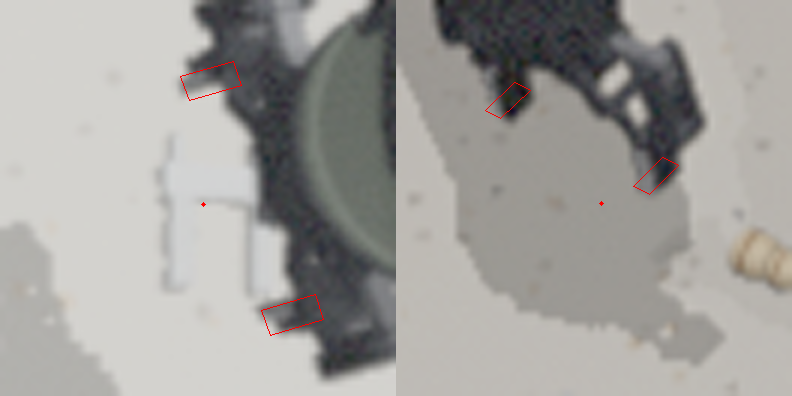

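The tip-fit overlay shows the real tips are about 36-38 mm above the reported TCP, with the lateral error within 2 mm. I'd expect to touch the knob at a reported z of about 30 mm. I'll shut the fingers and go back to the bell.

```bash
python3 d.py .474 -.080 .120
```

```text
rows [10.79  2.74  1.55] [ 0.4744 -0.3583  0.1588] [-3.142  0.     1.821] [-0.16  0.1  -0.81] 0.08488583374540885 10.25
```

```bash
python3 -m handwheel '[[0.5,0.14,0,0,0,0],[1,0.26,0,0,0,0],[1,0.26,0,0,0,0],[1,0.26,0,0,0,0],[1,0.26,0,0,0,0],[1,0.26,0,0,0,0],[1,0.26,0,0,0,0],[1,0.26,0,0,0,0]]' 1
python3 -m handwheel '[[1,0.26,0.3,0,0,0],[1,0.26,0.6,0,0,0],[1,0.26,0.6,0,0,0],[0.3,0,0.5,0,0,0],[0,0,0.5,0,0,0],[0,0,0.3,0,0,0],[0,0,0,0,0,0],[0,0,0,0,0,0]]'
python3 d.py .474 -.080 .05
```

```text
clock: 11.25
position: [0.4748, -0.1629, 0.1588]
tool_rot: [3.142, 0.0, 1.823]
force: [0.2, 0.4, -0.6]
grip_width: -0.0001
clock: 12.25
position: [0.4736, -0.0803, 0.0889]
tool_rot: [3.141, 0.0, 1.822]
force: [0.5, 0.1, -0.5]
grip_width: -0.0002
rows [0.01 0.02 1.56] [ 0.4736 -0.0803  0.0889] [3.141 0.    1.822] [ 0.52  0.14 -0.46] -0.00016216173560337842 12.25
```

```bash
python3 -m handwheel '[[0,0.02,0.5,0,0,0],[0,0,0.5,0,0,0],[0,0,0.5,0,0,0],[0,0,0.3,0,0,0],[0,0,0,0,0,0],[0,0,0,0,0,0]]'
python3 look3.py lk4
```

```text
clock: 13.0
position: [0.474, -0.0797, 0.0439]
tool_rot: [3.141, 0.0, 1.823]
force: [-0.7, -0.2, 0.6]
grip_width: -0.0002
[ 0.47404001 -0.079688    0.04390201] [3.14130950e+00 7.54643437e-05 1.82268584e+00]
top [272 222]
scene [211 175]
```

View pics/lk4.png

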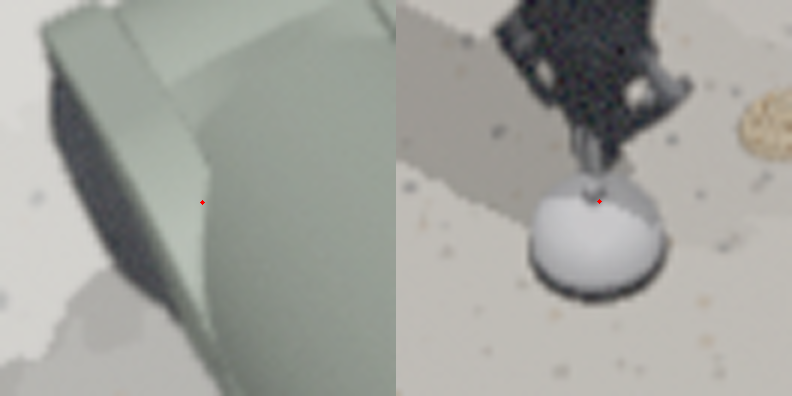

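The tip (595,172) now sits straight above the knob (593,190) with a small gap. I'll step down.

```bash
for i in 1; do python3 -m handwheel '[[0,0,0.15,0,0,0],[0,0,0.15,0,0,0],[0,0,0,0,0,0]]'; python3 -m handwheel '[[0,0,0.1,0,0,0],[0,0,0,0,0,0]]';python3 -m handwheel '[[0,0,0.05,0,0,0],[0,0,0,0,0,0]]'; done
```

```text
clock: 13.48
position: [0.4737, -0.0797, 0.0359]
tool_rot: [-3.141, -0.0, 1.823]
force: [-0.2, 0.3, 0.3]
grip_width: 0.0001
clock: 13.72
position: [0.474, -0.0797, 0.0336]
tool_rot: [3.141, -0.0, 1.823]
force: [0.2, -0.4, 2.0]
grip_width: 0.0002
clock: 13.98
position: [0.474, -0.0797, 0.0325]
tool_rot: [3.141, 0.0, 1.823]
force: [-0.3, 0.1, 3.1]
grip_width: -0.0001
```

Contact came at a reported z of about 0.0345, so the true tip height is reported z plus about 32 mm. I'll press fully down.

```bash
python3 -m handwheel '[[0,0,0.07,0,0,0],[0,0,0,0,0,0]]'; python3 -m handwheel '[[0,0,0.06,0,0,0],[0,0,0,0,0,0]]';python3 -m handwheel '[[0,0,0.04,0,0,0],[0,0,0,0,0,0]]'
```

```text
clock: 14.22
position: [0.4739, -0.0797, 0.0307]
tool_rot: [3.142, -0.0, 1.823]
force: [0.3, -0.4, 3.9]
grip_width: -0.0003
clock: 14.48
position: [0.474, -0.0797, 0.0294]
tool_rot: [3.141, 0.0, 1.823]
force: [-1.1, 0.3, 9.4]
grip_width: -0.0002
clock: 14.72
position: [0.4741, -0.0798, 0.029]
tool_rot: [3.141, 0.001, 1.823]
force: [-5.7, 0.3, 27.4]
grip_width: 0.0
```

The force jumped from 4 to 27 N, so the plunger is on its stop. That happened at a reported z of about 0.0298, which makes the offset 32.3 mm. Now I'll lift off.

```bash
python3 -m handwheel '[[0,0,-0.2,0,0,0],[0,0,-0.6,0,0,0],[0,0,-1,0,0,0],[0,0,-1,0,0,0],[0,0,0,0,0,0],[0,0,0,0,0,0],[0,0,0,0,0,0]]'
python3 d.py .490 -.2475 .04; python3 look3.py lk5
```

```text
clock: 15.6
position: [0.4734, -0.0797, 0.0977]
tool_rot: [-3.141, -0.001, 1.823]
force: [-0.6, 0.3, -0.1]
grip_width: -0.0001
rows [-6.67 -1.03  2.31] [ 0.4734 -0.0797  0.0977] [-3.141e+00 -1.000e-03  1.823e+00] [-0.55  0.27 -0.09] -7.498976871071068e-05 15.6
[ 0.47343198 -0.07967175  0.09769335] [-3.14059068e+00 -5.08256479e-04  1.82268314e+00]
top [273 220]
scene [210 164]
```

View pics/lk5.png

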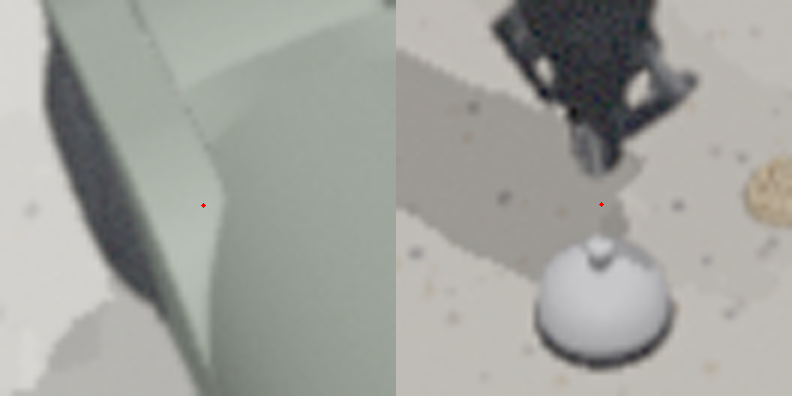

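The bell hasn't moved and the plunger is up again. Next, the shell.

```bash
python3 -m handwheel '[[-0.6,-0.1,0,0,0,0],[-1,-0.15,0,0,0,0],[-1,-0.15,0,0,0,0],[-1,-0.15,0,0,0,0],[-1,-0.15,0,0,0,0],[-1,-0.15,0,0,0,0],[-0.8,-0.15,0,0,0,0],[-0.27,-0.18,0,0,0,0]]'
python3 -m handwheel '[[0,0,0.5,0,0,0],[0,0,0.8,0,0,0],[0,0,0.6,0,0,0],[0,0,0.2,0,0,0],[0,0,0,0,0,0],[0,0,0,0,0,0]]'
python3 d.py .490 -.2475 .0077; python3 look3.py lk6
```

```text
clock: 16.7
position: [0.4863, -0.2504, 0.0978]
tool_rot: [-3.141, -0.0, 1.821]
force: [-0.2, 1.2, 0.2]
grip_width: 0.0
clock: 17.45
position: [0.4872, -0.2486, 0.0462]
tool_rot: [3.141, 0.0, 1.823]
force: [-0.4, -1.1, 0.6]
grip_width: 0.0
rows [0.02 0.12 1.54] [ 0.4872 -0.2486  0.0462] [3.141 0.    1.823] [-0.42 -1.06  0.57] 3.133956103041262e-06 17.45
[ 0.48719275 -0.24860691  0.04618562] [3.14098354e+00 4.59030723e-04 1.82263636e+00]
top [333 215]
scene [176 202]
```

View pics/lk6.png

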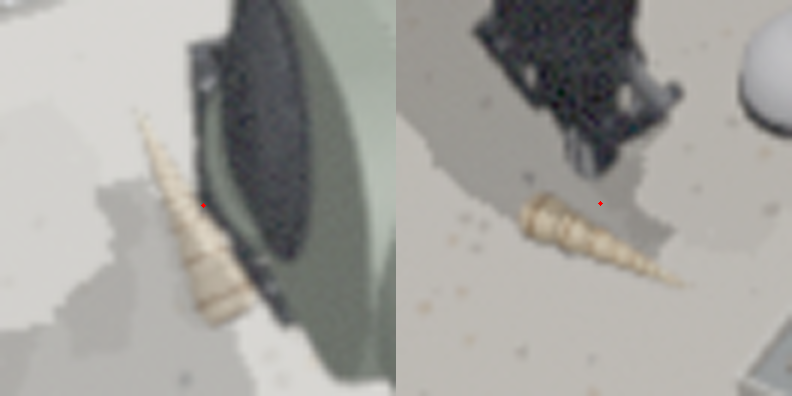

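```bash
python3 -m handwheel '[[0.02,0.1,0.4,0,0,0],[0,0,0.5,0,0,0],[0,0,0.4,0,0,0],[0,0,0.22,0,0,0],[0,0,0,0,0,0],[0,0,0,0,0,0]]'
python3 d.py .490 -.2475 .0077; python3 look3.py lk7
```

```text
clock: 18.3
position: [0.4893, -0.2475, 0.0079]
tool_rot: [3.141, 0.0, 1.823]
force: [0.0, 0.2, -0.1]
grip_width: 0.0002
rows [-0.01  0.03  0.01] [ 0.4893 -0.2475  0.0079] [3.141 0.    1.823] [ 0.04  0.19 -0.11] 0.00023587473570188094 18.3
[ 0.48928743 -0.24749713  0.00789957] [3.14135158e+00 1.51299416e-04 1.82257911e+00]
top [330 216]
scene [178 209]
```

View pics/lk7.png

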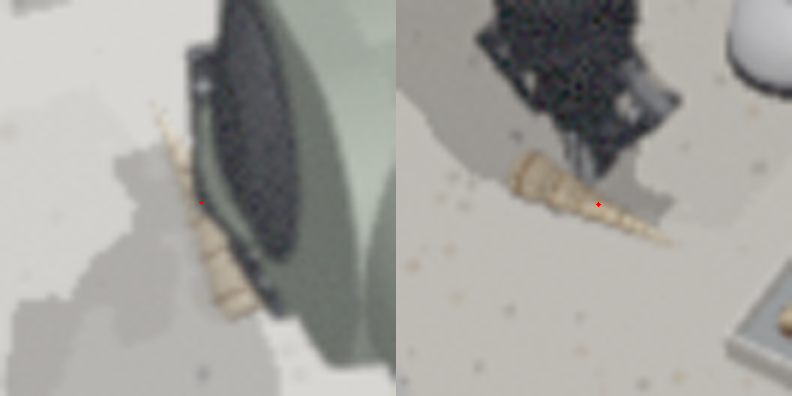

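The tip is at about (597,172) in the crop, 25 mm above the shell's mid-length top as intended. I'll hold for 2.75 s.

```bash
python3 -m handwheel '[[0,0,0,0,0,0],[0,0,0,0,0,0],[0,0,0,0,0,0],[0,0,0,0,0,0],[0,0,0,0,0,0],[0,0,0,0,0,0],[0,0,0,0,0,0],[0,0,0,0,0,0]]'
python3 -m handwheel '[[0,0,0,0,0,0],[0,0,0,0,0,0],[0,0,0,0,0,0],[0,0,0,0,0,0],[0,0,0,0,0,0],[0,0,0,0,0,0],[0,0,0,0,0,0],[0,0,0,0,0,0]]'
python3 -m handwheel '[[0,0,0,0,0,0],[0,0,0,0,0,0],[0,0,0,0,0,0],[0,0,0,0,0,0],[0,0,0,0,0,0],[0,0,0,0,0,0]]'
python3 d.py .640 -.201 .0177;python3 - <<'E'
print(.032)
E
```

```text
clock: 19.4
position: [0.4891, -0.2475, 0.0077]
tool_rot: [3.142, -0.0, 1.823]
force: [-0.6, 0.5, -0.8]
grip_width: 0.0002
clock: 20.4
position: [0.4891, -0.2475, 0.0077]
tool_rot: [-3.142, -0.0, 1.823]
force: [0.3, 0.9, -0.2]
grip_width: 0.0003
clock: 21.15
position: [0.4891, -0.2474, 0.0077]
tool_rot: [-3.142, -0.0, 1.823]
force: [-0.1, 0.6, -0.2]
grip_width: -0.0
rows [ 0.3   6.31 -0.4 ] [ 0.4891 -0.2474  0.0077] [-3.142 -0.     1.823] [-0.14  0.57 -0.18] -2.3322441140365547e-05 21.15
0.032
```

```bash
python3 -m handwheel '[[0,0,-0.6,0,0,0],[0,0,-1,0,0,0],[0,0.5,-0.8,0,0,0],[0.05,1,0,0,0,0],[0.05,1,0,0,0,0],[0.05,1,0,0,0,0],[0.05,1,0,0,0,0],[0.05,1,0,0,0,0]]'
python3 -m handwheel '[[0.05,0.6,0,0,0,0],[0,0.21,0.3,0,0,0],[0,0,0.4,0,0,0],[0,0,0.3,0,0,0],[0,0,0,0,0,0],[0,0,0,0,0,0]]'
python3 d.py .640 -.201 .0177; python3 look3.py lk8
```

```text
clock: 22.15
position: [0.6216, -0.2069, 0.0689]
tool_rot: [3.141, 0.0, 1.823]
force: [-0.3, -1.2, -0.1]
grip_width: -0.0002
clock: 22.9
position: [0.64, -0.2011, 0.0429]
tool_rot: [3.142, 0.0, 1.822]
force: [-0.5, 0.8, 0.7]
grip_width: -0.0001
rows [0.   0.   1.01] [ 0.64   -0.2011  0.0429] [3.142 0.    1.822] [-0.48  0.83  0.74] -9.372861537202326e-05 22.9
[ 0.6399558  -0.20111153  0.042871  ] [3.14150090e+00 6.89271807e-05 1.82231465e+00]
top [312 162]
scene [217 221]
```

View pics/lk8.png

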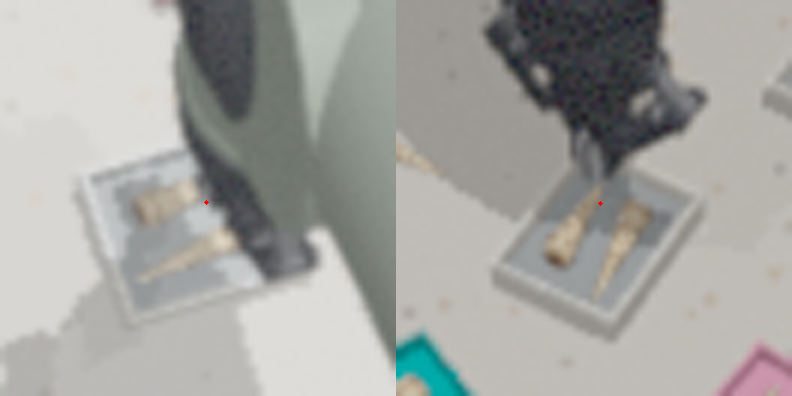

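```bash
python3 -m handwheel '[[0,0,0.3,0,0,0],[0,0,0.4,0,0,0],[0,0,0.3,0,0,0],[0,0,0,0,0,0],[0,0,0,0,0,0],[0,0,0,0,0,0]]'
python3 d.py .640 -.201 .0177; python3 look3.py lk9
```

```text
clock: 23.75
position: [0.6402, -0.2009, 0.018]
tool_rot: [3.141, 0.0, 1.823]
force: [0.1, -0.9, 0.4]
grip_width: 0.0
rows [-0.   -0.01  0.01] [ 0.6402 -0.2009  0.018 ] [3.141 0.    1.823] [ 0.05 -0.92  0.38] 2.742147579971759e-06 23.75
[ 0.6402315  -0.20092768  0.01800381] [3.14119698e+00 1.90070683e-04 1.82259150e+00]
top [311 164]
scene [217 225]
```

View pics/lk9.png

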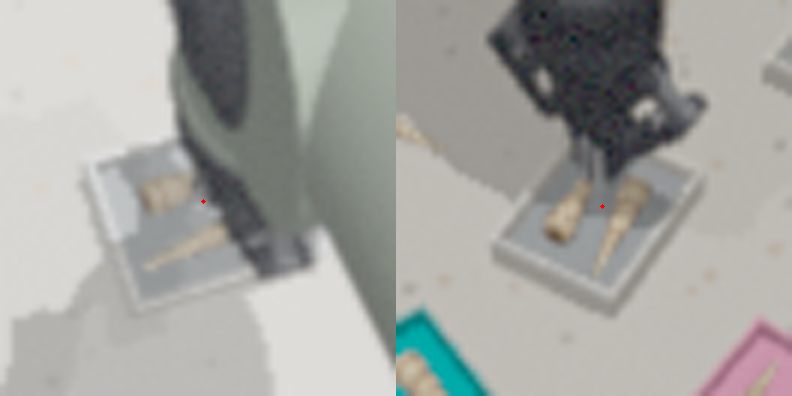

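```bash
python3 -m handwheel '[[0,0,0,0,0,0],[0,0,0,0,0,0],[0,0,0,0,0,0],[0,0,0,0,0,0],[0,0,0,0,0,0],[0,0,0,0,0,0],[0,0,0,0,0,0],[0,0,0,0,0,0]]'
python3 -m handwheel '[[0,0,0,0,0,0],[0,0,0,0,0,0],[0,0,0,0,0,0],[0,0,0,0,0,0],[0,0,0,0,0,0],[0,0,0,0,0,0],[0,0,0,0,0,0],[0,0,0,0,0,0]]'
python3 -m handwheel '[[0,0,0,0,0,0],[0,0,0,0,0,0],[0,0,0,0,0,0],[0,0,0,0,0,0],[0,0,0,0,0,0],[0,0,0,0,0,0]]'
python3 - <<'E'
from h import *
f=bot.grab_frame("scene"); a=cv2.resize(f["pixels"][180:360,130:390],(780,540),interpolation=cv2.INTER_CUBIC); cv2.imwrite("pics/end.png",a)
E
```

```text
clock: 24.85
position: [0.64, -0.2009, 0.0177]
tool_rot: [-3.142, -0.0, 1.823]
force: [1.0, -0.4, 0.4]
grip_width: 0.0004
clock: 25.85
position: [0.6401, -0.2009, 0.0177]
tool_rot: [3.142, 0.0, 1.823]
force: [0.0, -0.0, -0.1]
grip_width: -0.0001
clock: 26.6
position: [0.64, -0.2009, 0.0177]
tool_rot: [3.142, -0.0, 1.823]
force: [0.3, 0.5, 0.7]
grip_width: -0.0
```

View pics/end.png

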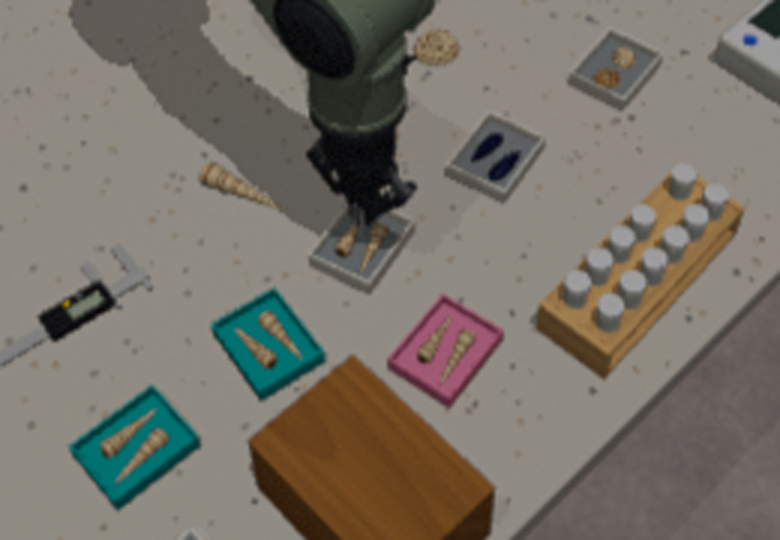

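Nothing in view has moved, and the tips point above the middle of the white tray. I'm handing in.

```bash
python3 -c "
from workcell import bot
print(bot.job_done())"
```

```text
the job is handed in; nothing more can be done
None
```

I pressed the bell, pointed at the big turret shell and then at the white turret tray, and handed the job in at about 26.6 s, still pointing at the tray.

- **Bell:** I pressed the plunger until the force jumped from about 4 N to a peak reading of 27 N at its stop, then let it come up. In the picture afterwards the plunger was up and the bell had not moved. At full press there was also about 6 N of sideways force.
- **Pointing:** I held still for about 2.75 s over each. The tips were about 25 mm above the shell's middle, then 28 mm above the tray's rim (22 mm above its shells). I chose the white card tray with grey foam, not the pink or turquoise look-alikes.
- **Disagreement found:** the reported tip height was wrong. The fingertips were really about 32 mm higher than reported, which showed in the pictures and when I touched the knob. I took the heights from that contact. My picture fit had put the error at 36–38 mm, so the heights rest on the contact measurement.
- **Last checks:** in the final picture the shell, trays and calipers were where they started. The bell was hidden behind the arm, and the jar, brush and reading glass were outside that crop. No contact force showed during either hold. I could check the tip position over the shell and the tray only in the scene camera, because the arm hid the tips from the top camera.

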